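# Shut off the carving spindle and scrape the wax chips into the tray

### The arm

A 6-joint arm with a two-finger parallel gripper is mounted at the origin on the work surface. World frame = base frame: x ahead of the robot, y to its left, z up, the work surface at z = 0. Lengths are in m, angles in rad, forces in N, time in s.
With the tool pointing down it reaches from about 0.425 to 0.925 m from the base axis. Payload 12.5 kg.
Tool frame: the origin (TCP) lies between the finger pads; the fingertips stand 22 mm ahead of it and the grasp point (between the pads) lies 3 mm ahead of it; z points along the fingers, y is the direction in which the jaws open and shut (so a half turn about z gives the same grasp; the last joint's range is limited). The gripper opens to 85 mm and grips with 20 to 120 N. Pads are 22 mm wide; open, the fingers measure 114 mm over their backs; the gripper's body (76 mm by 85 mm) begins 54 mm behind the grasp point. The pads swing forward as they close: fully open they stand 13 mm farther back than shut.
Start: joints at [1.037, 0.491, 1.559, -0, 1.092, -0.106], TCP at [0.259, 0.569, 0.253] pointing down, gripper open.
Joint ranges: [-3.1, 3.1], [-0.84, 2.19], [0.05, 2.79], [-1.13, 4.28], [0.06, 2.93], [-2.69, 2.69]. Speed limits (rad/s): [2.22, 2.22, 2.79, 3.14, 3.14, 3.14].

### API

Orientations are given as a unit quaternion [w, x, y, z].
In Python, from bench import bot, vision gives the robot as it stands.
- The arm moves only by the tool step_arm, never from a script. Its argument "steps" is text: rows parted by semicolons, each of 5 numbers parted by spaces: the opening in per cent of the stroke, from 0 (shut) to 100 (fully open), then the shift along the tool's x, y, z in m, then the turn about the tool's z in degrees. A call has 1 to 20 rows; each row is the pose to reach, as a shift and turn from the pose commanded when the call began, along the tool's axes at that moment; what a row does not reach only later rows make up. A row lasts 1/8 s, in which the tool goes at most 62.5 mm and 10.7 degrees, less where a joint would pass 70% of its speed; a pose out of reach is approached as far as the arm can. A call with a gripper value outside its range is refused whole. The fingers move at their own pace and stop on an object; "force" is the grip in N (left out, the last holds). Time passes only in rows, so rows that repeat a pose let the fingers close. It gives the time, the measured TCP pose, the force and the opening at its end, in the units of the state.
- bot.get_obs(): the state, without advancing time (a new reading comes with each control period).
- vision.camera(name): name is "side" or "top"; returns the picture (480x640x3 uint8, blue, green, red); there is no depth.
- vision.calibration(name): a dict with "fx", "fy", "cx", "cy" (pixels), "position" and "orientation" of the camera in the world. Camera axes: x right, y up, looking along -z (the intrinsics and any distortion apply to the point x, -y, -z); pixel columns grow to the right and rows downward; lengths in m; the calibration is good to about 2 mm. A picture is of the moment at which its call begins. calibration takes no time and is no camera call.
- bot.hand_in(): hands the job in, once; it reports no verdict.
The state is a dict: "time": time; "qpos": joint angles; "qd": joint speeds; "joint_torque": joint torques, N m; "tcp_pos": TCP position; "orientation": TCP orientation; "force": force on the tool from outside, world axes, zero at the start; "wrist_torque": the same for the moment, N m; "opening": finger opening in m.
Only numpy, scipy, OpenCV 4.12 (cv2) and the standard library are available. Lean on these libraries where they do the work, as an engineer would, in place of code of your own. Each camera call takes 0.05 s, during which the arm holds its last target.

### The job

First switch the carving spindle off by bringing its red lever fully over to the off side, the side facing away from the motor. Then take the scraper and push all four wax chips off the grey carving plate into the chip tray at its end, without touching the chips with the gripper and without shifting the brass box that stands on the plate. Finally stand the scraper upright on the middle of its cork pad and let go.

Things in the scene. Friction and masses are not known exactly. Their poses are not given: they have to be found in the camera images.
- switch (a joint): red toggle lever of the spindle, rad: 0 = off stop (leaning along the spindle's -x, away from the motor), 1.0 = on stop (leaning along +x, over towards the motor). It stays where it is left. It starts on.
- switch_tip (a point): middle of the red ball (26 mm across) on the lever's 10 mm steel rod, 80 mm from the hinge. The hinge axis lies along the spindle's y through (-20, 0, 72) mm in its frame; from upright the lever leans 0.5 rad towards -x when off, 0.5 rad towards +x when on.
- spindle: small grey motor box, 120 (x) x 110 (y) x 50 mm high, fixed to the bench, with a dark motor of radius 30 mm lying along y behind it, at x = +85 mm and 75 mm high at most. Origin: middle of the box's underside on the bench; z up; the lever swings in its x-z plane. May stand left or right of the plate.
- plate: carving plate and chip tray in one, fixed to the bench. Origin on the bench under the middle of the unit; y points along the plate towards the tray, x across, z up. Grey flat plate, top 45 mm above the bench, from y = -190 to y = +80 mm, with rails along both sides (inner faces at x = +-95 mm, 10 mm above the plate); both y ends of the plate are open.
- tray (a point): middle of the floor of the wooden chip tray, 5 mm above the bench; axes as the plate's. Inside 194 mm (x) by 100 mm (y), from the plate's edge at y = -50 mm to the end wall at +50 mm; its walls are 42 mm high from the bench, 3 mm below the plate's top.
- pad: brown cork pad 170 (x) x 100 (y) x 6 mm thick, fixed to the bench: the scraper's place. Origin: middle of its underside; z up. May lie left or right of the plate.
- scraper: scraper block, loose, 180 g, starting upright on the cork pad. Origin: middle of its underside; z up to the handle. Orange foot 120 (x) x 26 (y) x 34 mm high; above it a pale wooden handle 80 (x) x 28 (y) mm, from 34 to 84 mm high, to be gripped across y.
- chip0: green wax offcut, plain block 50 x 22 x 12 mm, loose on the plate. Origin: middle of its underside.
- chip1: purple wax offcut, plain block 46 x 24 x 14 mm, loose on the plate. Origin: middle of its underside.
- chip2: purple wax offcut, 44 x 20 mm, 10 mm high with a 15 mm high step at one end, loose on the plate. Origin: middle of its underside.
- chip3: green wax offcut, 48 x 22 mm, 9 mm high with a 15 mm high step at one end, loose on the plate. Origin: middle of its underside.
- brassbox: round brass box, 44 mm across, 20 mm high, loose, standing near the plate's end away from the tray. Origin: middle of its underside. Leave it there.

How it is judged:
On the way, in this order (a step that is already met when the one before it is completed fails the run):
1. the lever is at off (joint under 0.15 rad) while the chips are not yet all in the tray (value of joint switch below 0.15 rad), for 0.2 s.
2. all four chips lie in the chip tray, the lever still off (x of chip0 in the frame of tray between -0.097 and 0.097 m and y of chip0 in the frame of tray between -0.05 and 0.052 m and z of each of chip0, chip1, chip2, chip3 in the frame of tray below 0.032 m and x of chip1 in the frame of tray between -0.097 and 0.097 m and y of chip1 in the frame of tray between -0.05 and 0.052 m and x of chip2 in the frame of tray between -0.097 and 0.097 m and y of chip2 in the frame of tray between -0.05 and 0.052 m and x of chip3 in the frame of tray between -0.097 and 0.097 m and y of chip3 in the frame of tray between -0.05 and 0.052 m and value of joint switch below 0.15 rad), for 0.2 s.
At the end, for the whole second after the job is handed in: Lever off (under 0.15 rad); four chips at rest inside the tray (origins within its walls, at most 32 mm above its floor); scraper upright (within 0.12 rad), at rest on the pad, its middle within 40 mm of the pad's; brass box within 15 mm of its start; all released (all of step 2 and horizontal distance between scraper and pad below 0.04 m and angle between scraper's own z axis and vertical below 0.12 rad and z of scraper in the frame of pad below 0.012 m and linear speed of each of scraper, chip0, chip1, chip2, chip3 below 0.02 m/s and distance of brassbox from where it was at the start of the episode below 0.015 m); the robot touches nothing.
It fails at once if the gripper or arm touches a chip (over 0.5 N) (contact force between any of the fingers, the arm and chip0 above 0.5 N or contact force between any of the fingers, the arm and chip1 above 0.5 N or contact force between any of the fingers, the arm and chip2 above 0.5 N or contact force between any of the fingers, the arm and chip3 above 0.5 N).
It fails at once if the brass box is shifted by more than 15 mm (distance of brassbox from where it was at the start of the episode above 0.015 m).
It also fails if it takes over 72 s, if anything falls off the work surface, if the arm or the gripper's body presses on something with over 40 N, if the wrist force passes 120 N, or if a joint passes its speed limit or range.

## Working session

There is one attempt and no reset: what is moved stays moved. The work goes in short steps, Python scripts to look and compute and a tool call to move; the robot and the scene stay as the last step left them, time stands still between calls to the robot, and variables do not carry over. Pictures are saved under pics/ and viewed, and the job is handed in when it is done.

Besides the shell and the picture viewer there is one more tool, called after ">>>" as name(argument=value, ...) on one line, values as JSON. step_arm: Moves the arm, as the interface text tells. Its arguments: {"type":"object","properties":{"steps":{"type":"string"},"force":{"type":"number"}},"required":["steps"]}

```bash
mkdir -p pics; ls; python3 - <<'E'
from bench import bot, vision
import cv2
for n in ("side","top"):
    im=vision.camera(n); cv2.imwrite(f"pics/{n}0.png",im); print(n,vision.calibration(n))
print(bot.get_obs())
E
```

```text
pics
side {'fx': 596.7831838454362, 'fy': 596.7831838454362, 'cx': 322.19624977844956, 'cy': 233.18742458149438, 'position': array([ 0.3669725 , -0.85572766,  1.00690659]), 'orientation': array([ 0.92359795,  0.37576292, -0.03707033, -0.06629363])}
top {'fx': 509.5355625380833, 'fy': 509.5355625380833, 'cx': 325.0932191618133, 'cy': 234.75880304516036, 'position': array([0.41801386, 0.01087814, 1.13836723]), 'orientation': array([-0.70172433, -0.03159958,  0.04843079,  0.71009781])}
{'time': 0.1, 'qpos': array([ 1.03741753e+00,  4.91498378e-01,  1.55936957e+00, -1.65077049e-06,
        1.09167926e+00, -1.05581420e-01]), 'qd': array([ 0.00091287, -0.00100784, -0.00124985,  0.00027009, -0.0013586 ,
       -0.00037882]), 'joint_torque': array([ 2.82687914e-03, -6.19445944e+01, -2.62019116e+01, -3.40908468e-05,
        2.94363970e-03, -2.15179972e-05]), 'tcp_pos': array([0.25917797, 0.56854895, 0.25279324]), 'orientation': array([-1.49204672e-04,  2.12270949e-01,  9.77210733e-01, -4.53356383e-04]), 'force': array([-0.06004146,  0.98166335, -0.09056433]), 'wrist_torque': array([-0.01927086, -0.02838154, -0.01332267]), 'opening': 0.08503383420962146}
```

View pics/side0.png

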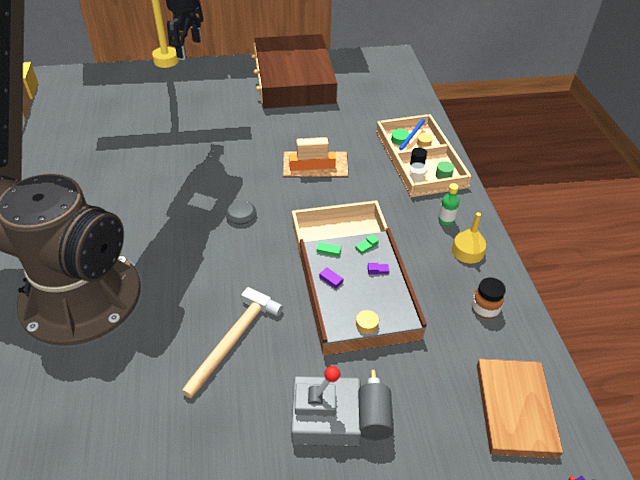

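View pics/top0.png

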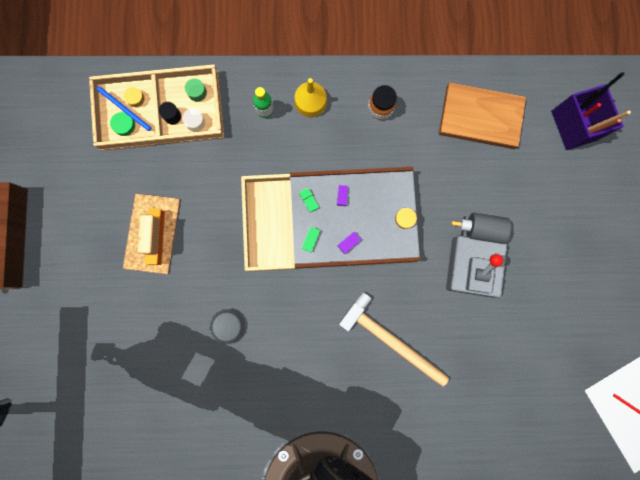

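The side view shows the spindle at (330,410) with the red ball at (332,374), the plate around (360,280), and the pad with the scraper at (315,160). The top view shows the plate around (330,218), tray on the left, scraper at (150,235), brass box at (406,218) and ball at (497,261).

I'll zoom in for accurate pixels.

```bash
cat > h.py <<'E'
import numpy as np, cv2
from scipy.spatial.transform import Rotation as R
from bench import bot, vision
def cam(n):
    c=vision.calibration(n); q=c['orientation']; return c,R.from_quat([q[1],q[2],q[3],q[0]]).as_matrix(),np.array(c['position'])
def ray(n,u,v):
    c,M,p=cam(n); d=np.array([(u-c['cx'])/c['fx'],-(v-c['cy'])/c['fy'],-1.]); return p,M@d
def atz(n,u,v,z):
    p,d=ray(n,u,v); return p+d*(z-p[2])/d[2]
def proj(n,P):
    c,M,p=cam(n); x=(np.atleast_2d(P)-p)@M; return np.c_[c['cx']+c['fx']*x[:,0]/-x[:,2], c['cy']-c['fy']*x[:,1]/-x[:,2]]
def tri(a,b):
    p,d=ray('top',*a);q,e=ray('side',*b); d/=np.linalg.norm(d);e/=np.linalg.norm(e)
    s=np.linalg.lstsq(np.c_[d,-e],q-p,rcond=None)[0]; A=p+d*s[0];B=q+e*s[1]; return (A+B)/2,np.linalg.norm(A-B)
def crop(im,x0,y0,w,h,k,name):
    cv2.imwrite('pics/'+name,cv2.resize(im[y0:y0+h,x0:x0+w],None,fx=k,fy=k,interpolation=cv2.INTER_CUBIC))
E
python3 - <<'E'
from h import *
t=cv2.imread('pics/top0.png');s=cv2.imread('pics/side0.png')
crop(t,235,160,195,118,4,'t_plate.png');crop(t,110,185,90,95,6,'t_pad.png');crop(t,440,205,80,100,6,'t_sp.png')
crop(s,270,120,100,70,8,'s_pad.png');crop(s,280,360,120,90,6,'s_sp.png');crop(s,285,195,145,160,3.7,'s_plate.png')
E
```

```text
(no output)
```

View pics/t_plate.png

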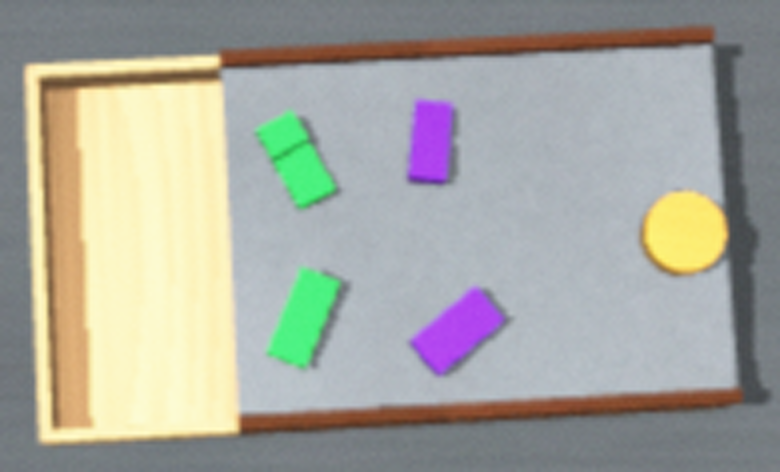

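View pics/t_pad.png

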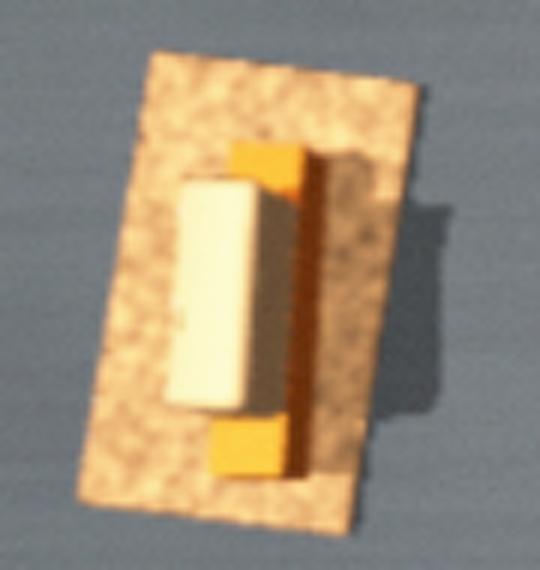

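View pics/t_sp.png

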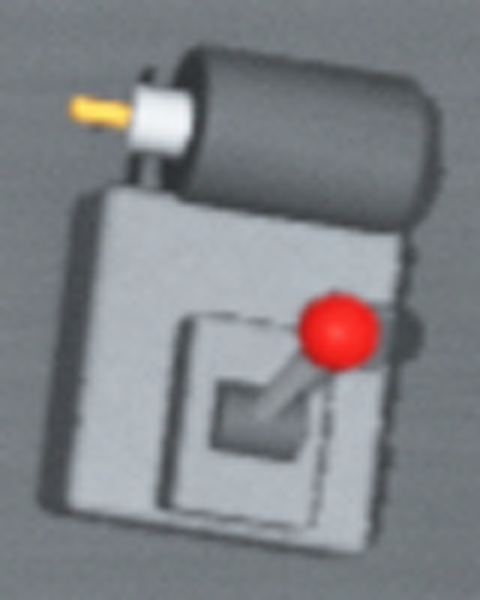

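View pics/s_pad.png

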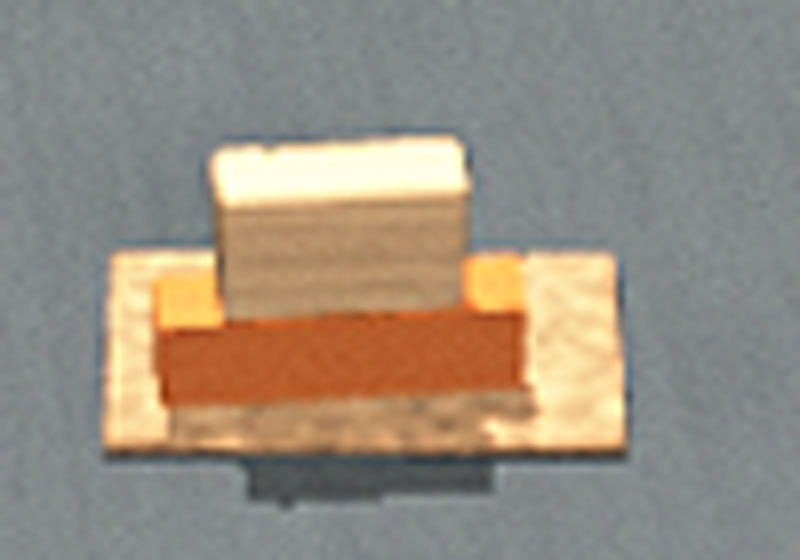

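View pics/s_sp.png

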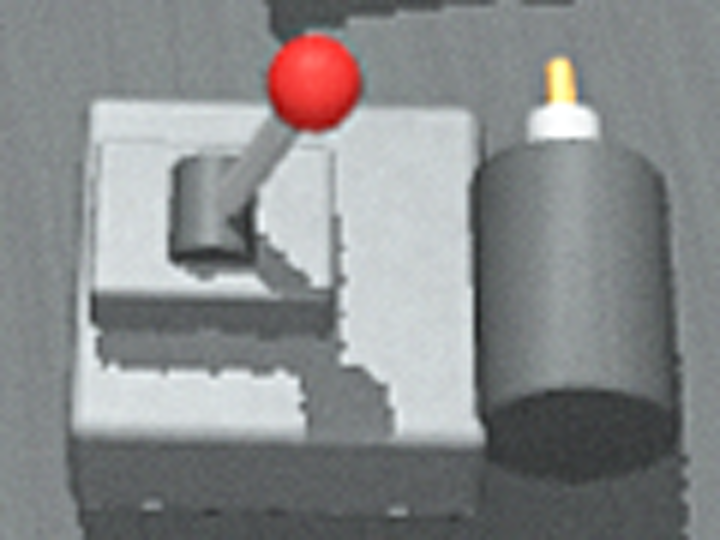

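View pics/s_plate.png

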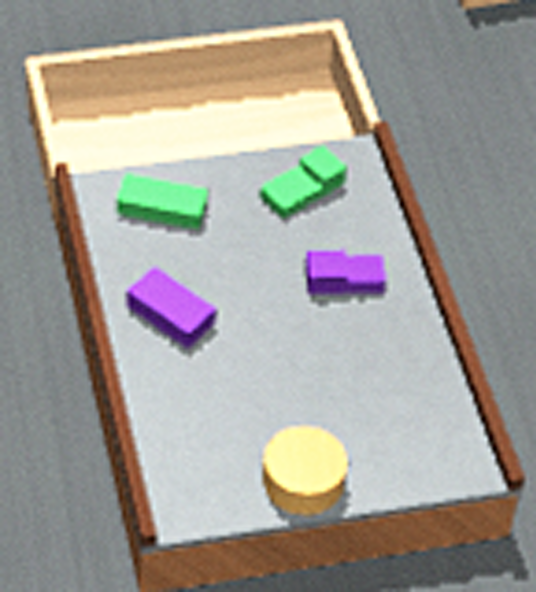

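```bash
cat > m.py <<'E'
from h import *
from scipy.optimize import least_squares
def T(x0,y0,k):
    return lambda U,V:(x0+(U+.5)/k-.5,y0+(V+.5)/k-.5)
tp=T(235,160,4);td=T(110,185,6);ts=T(440,205,6);sd=T(270,120,8);ss=T(280,360,6);sp=T(285,195,3.7)
def fit(obs,g,zfree=True):
    # obs: list (cam,(u,v),(x,y,z) local) 
    def res(p):
        M=R.from_euler('z',p[2]).as_matrix(); o=[]
        for c,uv,L in obs: o+=list(proj(c,M@np.array(L)+[p[0],p[1],p[3]])[0]-uv)
        return o
    r=least_squares(res,[*g,0.],loss='soft_l1'); print(np.round(r.x,4),'res',np.round(r.fun,1)); return r.x
print('plate')
fit([('top',tp(222,68),(.095,.08,.045)),('top',tp(240,415),(-.095,.08,.045)),('top',tp(714,45),(.095,-.19,.045)),('top',tp(738,392),(-.095,-.19,.045)),
 ('side',sp(72,175),(-.095,.08,.045)),('side',sp(383,135),(.095,.08,.045)),('side',sp(155,547),(-.095,-.19,.045)),('side',sp(507,487),(.095,-.19,.045))],[.45,0,0])
print('pad')
a=[(.085,.05,.006),(.085,-.05,.006),(-.085,-.05,.006),(-.085,.05,.006)]
fit([('top',td(*q),l) for q,l in zip([(150,52),(420,85),(350,535),(80,500)],a)]+[('side',sd(*q),l) for q,l in zip([(613,252),(628,455),(103,455),(110,252)],a)],[.4,.4,0])
print('scraper')
fit([('top',td(*q),l) for q,l in zip([(184,180),(257,182),(243,410),(166,402)],[(.04,.014,.084),(.04,-.014,.084),(-.04,-.014,.084),(-.04,.014,.084)])]
 +[('top',td(*q),l) for q,l in zip([(232,142),(306,143),(285,478),(210,474)],[(.06,.013,.034),(.06,-.013,.034),(-.06,-.013,.034),(-.06,.013,.034)])]
 +[('side',sd(*q),l) for q,l in zip([(213,150),(462,138),(468,192),(218,206),(522,312),(525,388),(164,405),(158,328)],
 [(-.04,.014,.084),(.04,.014,.084),(.04,-.014,.084),(-.04,-.014,.084),(.06,-.013,.034),(.06,-.013,0),(-.06,-.013,0),(-.06,-.013,.034)])],[.4,.4,0])
print('spindle (x toward motor)')
fit([('top',ts(*q),l) for q,l in zip([(105,188),(402,232),(370,550),(68,512)],[(.06,.055,.05),(.06,-.055,.05),(-.06,-.055,.05),(-.06,.055,.05)])]
 +[('side',ss(*q),l) for q,l in zip([(90,100),(478,112),(484,440),(74,438)],[(-.06,.055,.05),(.06,.055,.05),(.06,-.055,.05),(-.06,-.055,.05)])],[.4,-.3,0])
print('ball',tri(ts(340,332),ss(315,82)))
print('brass top',tri(tp(685,232),sp(306,460)))
for n,q,z in [('chip3 corners',[(256,134),(291,112),(338,187),(302,208)],.056),('c0',[(303,268),(343,283),(305,368),(268,352)],.057),('c2',[(417,100),(454,103),(447,184),(409,181)],.057),('c1',[(477,288),(508,320),(443,376),(411,342)],.059)]:
    P=np.array([atz('top',*tp(*c),z) for c in q]); print(n,np.round(P.mean(0),4)); print(np.round(P[:,:2],3).tolist())
E
python3 m.py
```

```text
plate
[ 0.5792 -0.0252  0.0356  0.0007] res [ 0.2 -0.3 -0.6 -0.1  0.1  0.3  0.1 -0.3 -0.4 -0.6 -1.8  0.   0.3 -0.3
  0.4  1.8]
pad
[ 0.554   0.3696 -0.1293 -0.0021] res [ 0.4  0.2 -0.2 -0.1 -0.   0.3 -0.2  0.9  0.2  0.7  0.3 -0.8  0.4 -0.8
  0.4  0.7]
scraper
[ 0.5434  0.3554 -0.0438  0.0058] res [-0.7 -0.4  0.7 -0.3  0.4  0.3 -0.6  1.2  0.2  0.3 -0.   0.6 -0.3  0.1
 -0.   0.4  0.1 -0.1  0.2 -0.1  0.7 -0.2  0.3 -0.4  1.1 -0.3  0.2  0.4
 -0.3  0.8  0.2  0.2]
spindle (x toward motor)
[ 0.4703 -0.3467 -0.1584 -0.0031] res [-0.2 -0.8  0.3 -0.7 -0.2  1.4 -0.5  0.2 -0.8 -0.3  0.3 -1.2  1.7  1.4
 -0.8  0.6]
ball (array([ 0.47698656, -0.34796194,  0.1495354 ]), np.float64(0.0005181245459519455))
brass top (array([ 0.57493842, -0.1887617 ,  0.0643788 ]), np.float64(0.00026540687777076524))
chip3 corners [0.6174 0.0183 0.056 ]
[[0.632, 0.04], [0.644, 0.021], [0.603, -0.004], [0.591, 0.016]]
c0 [0.532  0.0148 0.057 ]
[[0.559, 0.016], [0.55, -0.006], [0.505, 0.015], [0.514, 0.035]]
c2 [ 0.6266 -0.0546  0.057 ]
[[0.65, -0.047], [0.648, -0.067], [0.603, -0.062], [0.605, -0.042]]
c1 [ 0.5235 -0.0676  0.059 ]
[[0.547, -0.077], [0.529, -0.094], [0.5, -0.058], [0.518, -0.042]]
```

```bash
cat > go.py <<'E'
import sys
from h import *
# usage: go.py x y z yawdeg(of tool y in world) ; prints tool-axis shifts from current measured pose
def go(*ts):
    o=bot.get_obs(); q=o['orientation']; M=R.from_quat([q[1],q[2],q[3],q[0]]).as_matrix()
    yaw=np.degrees(np.arctan2(M[1,1],M[0,1])); print('t',o['time'],'tcp',np.round(o['tcp_pos'],4),'yaw',round(yaw,2),'F',np.round(o['force'],1),'op',round(o['opening'],4),'tilt z',np.round(M[:,2],3))
    for t in ts:
        d=M.T@(np.array(t[:3])-o['tcp_pos']); print(t,'->',np.round(d,4),'turn',round(yaw-t[3],2))
if __name__=='__main__': go(*[[float(v) for v in a.split(',')] for a in sys.argv[1:]])
E
python3 go.py .55,.1,.253,81 .5275,-.356,.253,81 .5275,-.356,.147,81
```

```text
t 0.1 tcp [0.2592 0.5685 0.2528] yaw 65.49 F [-0.1  1.  -0.1] op 0.085 tilt z [-0.    -0.001 -1.   ]
[0.55, 0.1, 0.253, 81.0] -> [-0.459  -0.3057  0.    ] turn -15.51
[0.5275, -0.356, 0.253, 81.0] -> [-6.277e-01 -7.299e-01  4.000e-04] turn -15.51
[0.5275, -0.356, 0.147, 81.0] -> [-0.6277 -0.7298  0.1064] turn -15.51
```

>>> step_arm(steps="0 -0.05 -0.03 0 -8;0 -0.46 -0.305 0 -15.5;0 -0.46 -0.305 0 -15.5;0 -0.46 -0.305 0 -15.5;0 -0.46 -0.305 0 -15.5;0 -0.46 -0.305 0 -15.5;0 -0.46 -0.305 0 -15.5;0 -0.46 -0.305 0 -15.5;0 -0.46 -0.305 0 -15.5;0 -0.628 -0.73 0 -15.5;0 -0.628 -0.73 0 -15.5;0 -0.628 -0.73 0 -15.5;0 -0.628 -0.73 0 -15.5;0 -0.628 -0.73 0 -15.5;0 -0.628 -0.73 0 -15.5;0 -0.628 -0.73 0 -15.5;0 -0.628 -0.73 0 -15.5;0 -0.628 -0.73 0 -15.5;0 -0.628 -0.73 0 -15.5;0 -0.628 -0.73 0 -15.5")

```text
time: 2.6
tcp_pos: [0.5282, -0.3545, 0.2536]
orientation: [0.0, 0.078, 0.997, 0.0]
force: [-0.0, -0.2, -0.5]
opening: -0.0
```

```bash
python3 go.py .5275,-.356,.147,81; python3 - <<'E'
from h import *
t=vision.camera('top');s=vision.camera('side')
cv2.imwrite('pics/both1.png',np.hstack([t[180:340,400:560],s[300:460,260:420]]).repeat(2,0).repeat(2,1))
E
```

```text
t 2.6 tcp [ 0.5282 -0.3545  0.2536] yaw 81.09 F [-0.  -0.2 -0.5] op -0.0 tilt z [ 0.  0. -1.]
[0.5275, -0.356, 0.147, 81.0] -> [ 0.0005 -0.0016  0.1066] turn 0.09
```

View pics/both1.png

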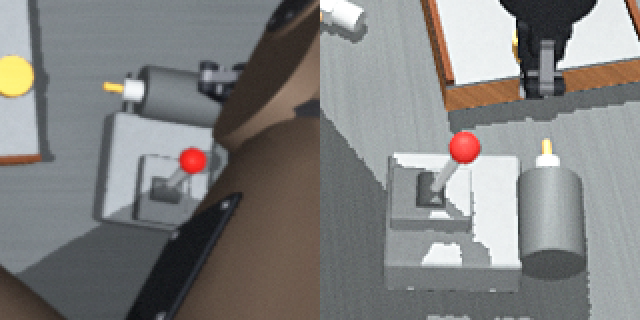

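```bash
python3 - <<'E'
from h import *
print(proj('side',[.5282,-.3545,.2536]),proj('side',[.5282,-.3545,.2316]),proj('top',[.5282,-.3545,.2536]))
Ms=R.from_euler('z',-.1584).as_matrix()
for a in (.5,.3,0,-.5): 
    P=Ms@np.array([-.02+.08*np.sin(a),0,.072+.08*np.cos(a)])+[.4703,-.3467,-.002]; print(a,P,proj('top',P),proj('side',P))
E
```

```text
[[368.43866997 336.31623323]] [[367.38052346 344.54018877]] [[519.44473814 227.28362305]]
0.5 [ 0.48842427 -0.34959514  0.1402066 ] [[495.08462196 254.56490029]] [[339.07926425 376.25647031]]
0.3 [ 0.47389603 -0.34727442  0.14642692] [[495.41177393 261.72682068]] [[330.25478392 374.10641589]]
0 [ 0.45055038 -0.34354523  0.15      ] [[494.7759377  273.59857684]] [[315.85707507 372.70896301]]
-0.5 [ 0.4126765  -0.33749532  0.1402066 ] [[490.93060215 293.17430141]] [[292.48853706 375.48968907]]
```

>>> step_arm(steps="0 0 0 0.055 0;0 0 0 0.106 0;0 0 0 0.106 0;0 0.015 0 0.106 0;0 0.03 0 0.106 0;0 0.04 0 0.106 0;0 0.05 0 0.106 0;0 0.06 0 0.106 0;0 0.07 0 0.106 0;0 0.08 0 0.106 0;0 0.087 0 0.106 0;0 0.087 0 0.106 0")

```text
time: 4.2
tcp_pos: [0.4415, -0.3424, 0.1473]
orientation: [-0.0, 0.079, 0.997, 0.0]
force: [0.3, -0.0, -0.9]
opening: -0.0003
```

```bash
python3 go.py .5275,-.356,.147,81; python3 - <<'E'
from h import *
t=vision.camera('top');s=vision.camera('side')
cv2.imwrite('pics/both2.png',np.hstack([t[180:340,400:560],s[300:460,260:420]]).repeat(2,0).repeat(2,1))
E
```

```text
t 4.2 tcp [ 0.4415 -0.3424  0.1473] yaw 80.97 F [ 0.3 -0.  -0.9] op -0.0003 tilt z [-0.  0. -1.]
[0.5275, -0.356, 0.147, 81.0] -> [-0.0871  0.      0.0003] turn -0.03
```

View pics/both2.png

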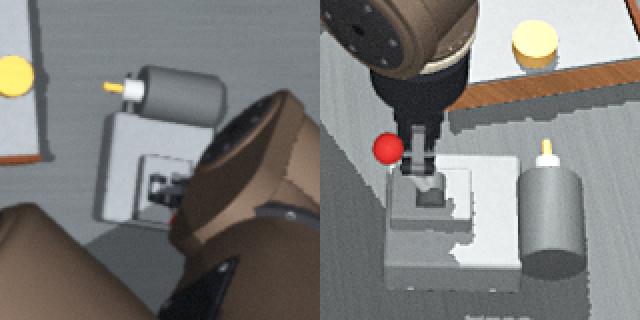

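The side view puts the red ball at about px (294,374), against 292.5 at the off stop, so it is nearly off. I'll push a few mm more.

>>> step_arm(steps="0 0.003 0 0 0;0 0.003 0 0 0")

```text
time: 4.55
tcp_pos: [0.4389, -0.3419, 0.1472]
orientation: [0.0, 0.079, 0.997, 0.0]
force: [0.9, -0.0, 0.3]
opening: -0.0001
```

>>> step_arm(steps="0 0.002 0 0 0;0 0.002 0 0 0")

```text
time: 4.8
tcp_pos: [0.4377, -0.3418, 0.1474]
orientation: [0.001, 0.079, 0.997, -0.0]
force: [5.4, -1.2, -2.8]
opening: 0.0004
```

Contact force shows the stop is reached. Now I retreat and go to the scraper.

```bash
python3 go.py .47,-.347,.147,81 .5434,.3554,.2,87.5  .5434,.3554,.071,87.5
```

```text
t 4.8 tcp [ 0.4377 -0.3418  0.1474] yaw 80.98 F [ 5.4 -1.2 -2.8] op 0.0004 tilt z [ 0.002 -0.001 -1.   ]
[0.47, -0.347, 0.147, 81.0] -> [-0.0327 -0.      0.0005] turn -0.02
[0.5434, 0.3554, 0.2, 87.5] -> [ 0.0048  0.7052 -0.053 ] turn -6.52
[0.5434, 0.3554, 0.071, 87.5] -> [0.0051 0.7052 0.076 ] turn -6.52
```

>>> step_arm(steps="0 -0.02 0 0 0;0 -0.035 0 0 0;0 -0.035 0 -0.06 0;100 -0.035 0 -0.11 -6.5;100 -0.06 0.2 -0.11 -6.5;100 -0.06 0.2 -0.11 -6.5;100 -0.06 0.2 -0.11 -6.5;100 0.004 0.705 -0.08 -6.5;100 0.004 0.705 -0.08 -6.5;100 0.004 0.705 -0.08 -6.5;100 0.004 0.705 -0.08 -6.5;100 0.004 0.705 -0.08 -6.5;100 0.004 0.705 -0.08 -6.5;100 0.004 0.705 -0.08 -6.5;100 0.004 0.705 -0.08 -6.5;100 0.004 0.705 -0.08 -6.5;100 0.004 0.705 -0.08 -6.5;100 0.004 0.705 -0.053 -6.5;100 0.004 0.705 -0.053 -6.5")

```text
time: 7.18
tcp_pos: [0.5431, 0.3536, 0.199]
orientation: [-0.001, 0.023, 1.0, -0.001]
force: [0.3, 1.3, 0.2]
opening: 0.0858
```

```bash
python3 go.py .5434,.3554,.071,87.5; python3 - <<'E'
from h import *
t=vision.camera('top');s=vision.camera('side')
cv2.imwrite('pics/both3.png',np.hstack([t[150:310,440:540].repeat(3,0).repeat(3,1),s[350:430,270:350].repeat(6,0).repeat(6,1)]))
cv2.imwrite('pics/top3.png',t);cv2.imwrite('pics/side3.png',s)
E
```

```text
t 7.175 tcp [0.5431 0.3536 0.199 ] yaw 87.42 F [0.3 1.3 0.2] op 0.0858 tilt z [-0.003 -0.002 -1.   ]
[0.5434, 0.3554, 0.071, 87.5] -> [-0.0006  0.0021  0.128 ] turn -0.08
```

View pics/both3.png

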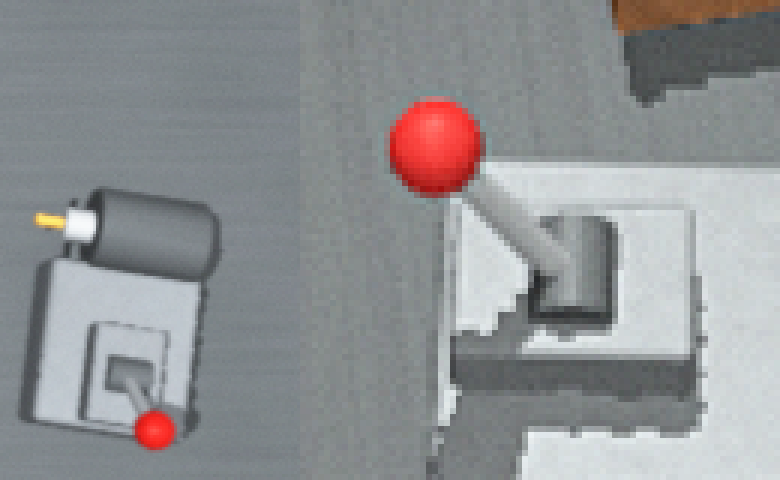

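View pics/side3.png

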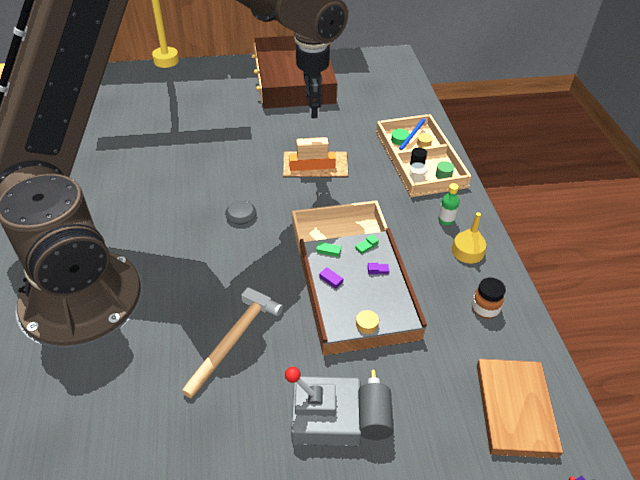

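The lever ball sits at (293,374) in the side view and (492,293) in the top view. Both match the off stop. Now I lower and grip.

>>> step_arm(steps="100 0 0.002 0.05 0;100 0 0.002 0.09 0;100 0 0.002 0.115 0;100 0 0.002 0.128 0;100 0 0.002 0.128 0;30 0 0.002 0.128 0;25 0 0.002 0.128 0;20 0 0.002 0.128 0;0 0 0.002 0.128 0;0 0 0.002 0.128 0;0 0 0.002 0.128 0;0 0 0.002 0.128 0", force=60)

```text
time: 8.78
tcp_pos: [0.5438, 0.3575, 0.073]
orientation: [0.0, 0.022, 1.0, 0.0]
force: [-2.1, -1.0, 5.8]
opening: 0.0278
```

>>> step_arm(steps="0 0 0 -0.02 0;0 0 0 -0.06 0;0 0 0 -0.12 0;0 0 0 -0.12 0;0 0 0 -0.12 0")

```text
time: 9.4
tcp_pos: [0.5431, 0.3571, 0.1925]
orientation: [-0.0, 0.022, 1.0, -0.0]
force: [0.1, -0.7, -3.4]
opening: 0.0272
```

```bash
python3 go.py; python3 - <<'E'
from h import *
t=vision.camera('top');s=vision.camera('side')
cv2.imwrite('pics/top4.png',t);cv2.imwrite('pics/side4.png',s)
crop(s,250,40,130,130,5,'s4.png'); crop(t,60,140,160,150,4,'t4.png')
E
```

```text
t 9.4 tcp [0.5431 0.3571 0.1925] yaw 87.49 F [ 0.1 -0.7 -3.4] op 0.0272 tilt z [-0. -0. -1.]
```

View pics/s4.png

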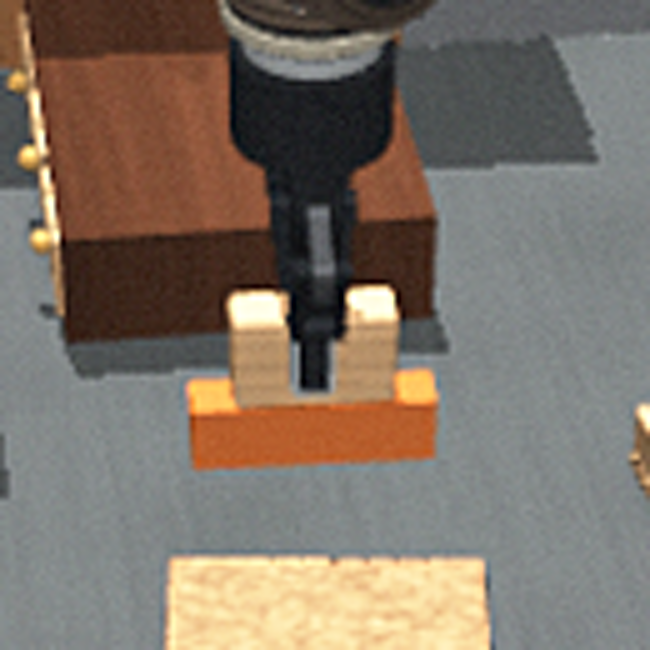

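View pics/t4.png

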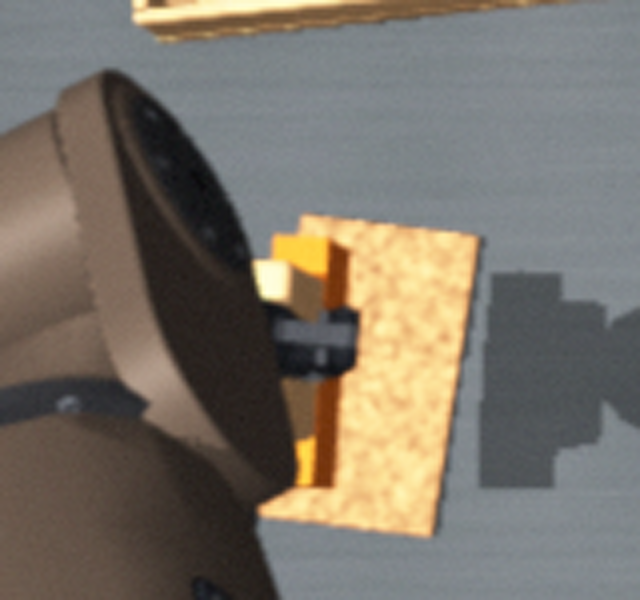

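Scraper held level and centred. Transit to behind the right-hand chips.

```bash
python3 go.py .6134,-.114,.19,92.04
```

```text
t 9.5 tcp [0.5429 0.357  0.1911] yaw 87.49 F [-1.3  0.1 -1.1] op 0.027 tilt z [-0.002 -0.001 -1.   ]
[0.6134, -0.114, 0.19, 92.04] -> [-0.091  -0.4674  0.0015] turn -4.55
```

>>> step_arm(steps="0 -0.01 -0.03 0 0;0 -0.02 -0.08 0 -1;0 -0.03 -0.13 0 -2;0 -0.04 -0.18 0 -3;0 -0.05 -0.23 0 -4.5;0 -0.06 -0.28 0 -4.5;0 -0.07 -0.33 0 -4.5;0 -0.08 -0.38 0 -4.5;0 -0.086 -0.42 0 -4.5;0 -0.09 -0.45 0 -4.5;0 -0.091 -0.467 0 -4.5;0 -0.091 -0.467 0 -4.5;0 -0.091 -0.467 0 -4.5")

```text
time: 11.12
tcp_pos: [0.6138, -0.1122, 0.192]
orientation: [-0.0, -0.018, 1.0, 0.0]
force: [-0.9, 0.8, -1.9]
opening: 0.0272
```

```bash
python3 go.py .6134,-.114,.116,92.04 .6067,.0728,.116,92.04; python3 - <<'E'
from h import *
t=vision.camera('top');s=vision.camera('side')
cv2.imwrite('pics/side5.png',s)
crop(s,285,170,150,180,3.3,'s5.png'); crop(t,235,140,195,140,4,'t5.png')
E
```

```text
t 11.125 tcp [ 0.6138 -0.1122  0.192 ] yaw 92.03 F [-0.9  0.8 -1.9] op 0.0272 tilt z [-0.001  0.001 -1.   ]
[0.6134, -0.114, 0.116, 92.04] -> [ 0.0004 -0.0018  0.076 ] turn -0.01
[0.6067, 0.0728, 0.116, 92.04] -> [0.0005 0.1851 0.0761] turn -0.01
```

View pics/s5.png

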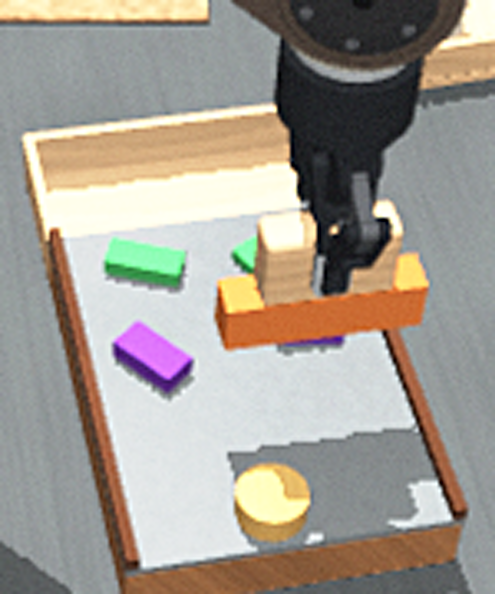

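View pics/t5.png

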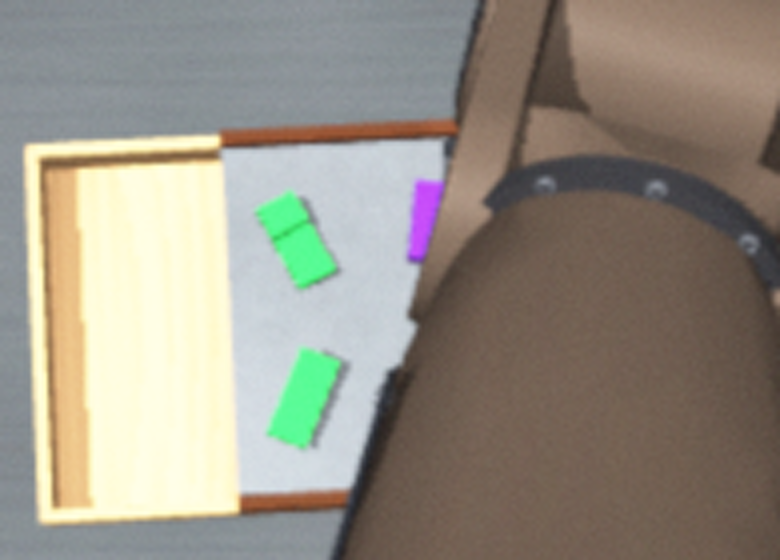

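>>> step_arm(steps="0 0 -0.002 0.04 0;0 0 -0.002 0.07 0;0 0 -0.002 0.073 0;0 0 -0.002 0.075 0;0 0 -0.002 0.075 0")

```text
time: 11.85
tcp_pos: [0.6146, -0.1152, 0.1185]
orientation: [0.001, -0.017, 1.0, -0.0]
force: [0.3, -0.9, -2.4]
opening: 0.0275
```

>>> step_arm(steps="0 0 0 0.002 0;0 0 0 0.002 0")

```text
time: 12.1
tcp_pos: [0.6141, -0.1153, 0.1156]
orientation: [0.0, -0.017, 1.0, -0.0]
force: [0.1, 0.4, -2.3]
opening: 0.0277
```

>>> step_arm(steps="0 0 0 0.0015 0;0 0 0 0.0015 0")

```text
time: 12.35
tcp_pos: [0.614, -0.1153, 0.1137]
orientation: [-0.0, -0.017, 1.0, 0.0]
force: [-0.7, 0.4, -2.1]
opening: 0.0274
```

```bash
python3 go.py ; python3 - <<'E'
from h import *
s=vision.camera('side')
crop(s,285,200,150,150,4,'s6.png')
E
```

```text
t 12.35 tcp [ 0.614  -0.1153  0.1137] yaw 91.99 F [-0.7  0.4 -2.1] op 0.0274 tilt z [-0.  0. -1.]
```

View pics/s6.png

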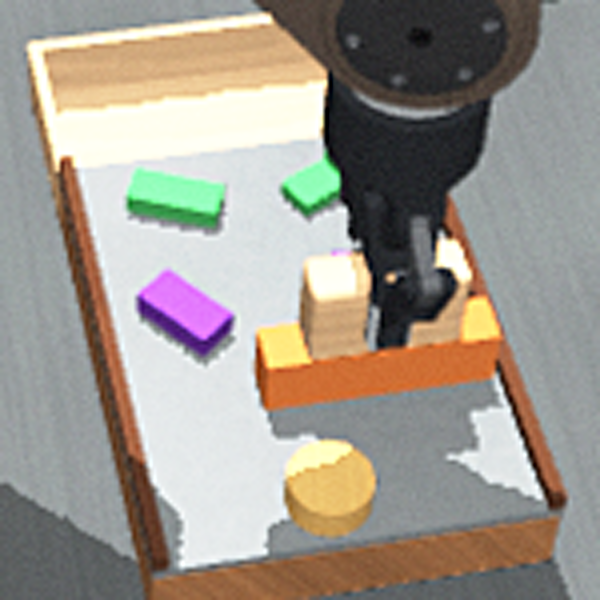

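>>> step_arm(steps="0 0 0.01 0 0;0 0 0.02 0 0;0 0 0.03 0 0;0 0 0.04 0 0;0 0 0.05 0 0;0 0 0.06 0 0;0 0 0.07 0 0;0 0 0.08 0 0;0 0 0.09 0 0;0 0 0.1 0 0")

```text
time: 13.65
tcp_pos: [0.6106, -0.0146, 0.1138]
orientation: [0.0, -0.017, 1.0, 0.0]
force: [-0.6, 0.2, -2.2]
opening: 0.0272
```

```bash
python3 go.py ; python3 - <<'E'
from h import *
s=vision.camera('side')
t=vision.camera('top')
crop(s,285,180,150,160,3.5,'s7.png');crop(t,235,140,195,140,4,'t7.png')
E
```

```text
t 13.65 tcp [ 0.6106 -0.0146  0.1138] yaw 91.99 F [-0.6  0.2 -2.2] op 0.0272 tilt z [ 0.  0. -1.]
```

View pics/s7.png

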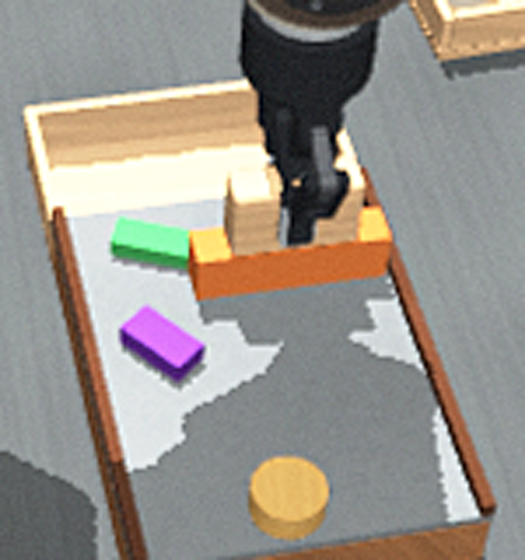

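View pics/t7.png

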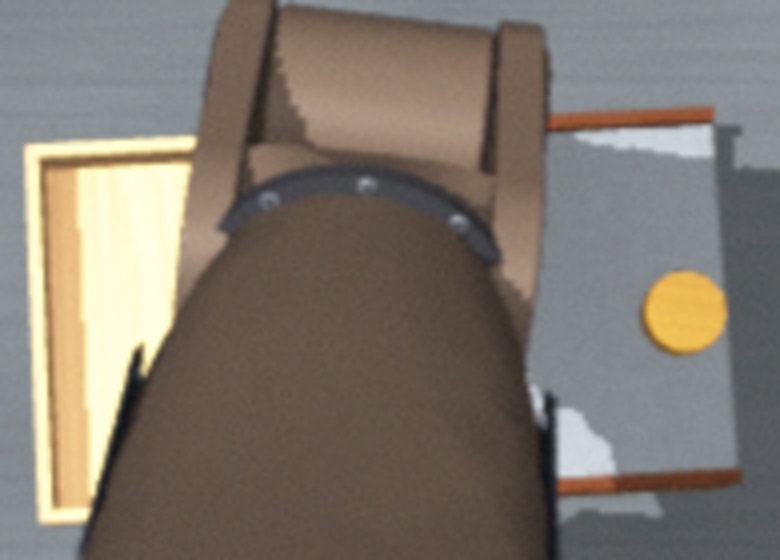

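>>> step_arm(steps="0 0 0.008 0 0;0 0 0.016 0 0;0 0 0.024 0 0;0 0 0.032 0 0;0 0 0.04 0 0;0 0 0.048 0 0;0 0 0.056 0 0;0 0 0.064 0 0;0 0 0.072 0 0;0 0 0.08 0 0;0 0 0.086 0 0;0 0 0.09 0 0;0 0 0.09 0 0")

```text
time: 15.38
tcp_pos: [0.6074, 0.0748, 0.1138]
orientation: [0.0, -0.018, 1.0, 0.0]
force: [-0.6, 0.2, -2.7]
opening: 0.0272
```

```bash
python3 go.py ; python3 - <<'E'
from h import *
s=vision.camera('side')
crop(s,285,160,150,180,3.3,'s8.png')
E
```

```text
t 15.375 tcp [0.6074 0.0748 0.1138] yaw 92.01 F [-0.6  0.2 -2.7] op 0.0272 tilt z [ 0.  0. -1.]
```

View pics/s8.png

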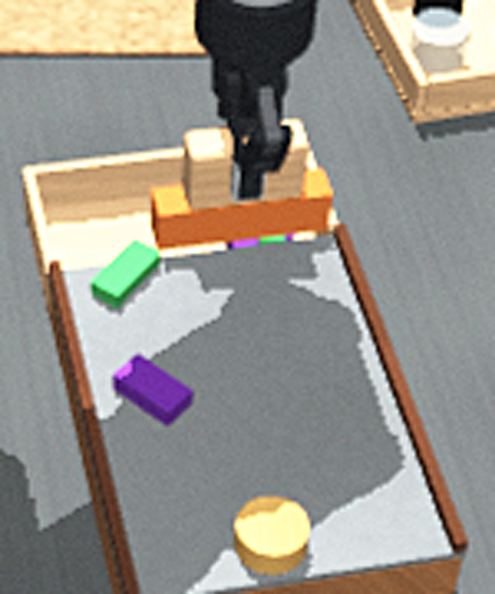

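>>> step_arm(steps="0 0 0 -0.03 0;0 0 0 -0.065 0;0 0.01 -0.04 -0.065 0;0 0.03 -0.08 -0.065 0;0 0.045 -0.12 -0.065 0;0 0.055 -0.16 -0.065 0;0 0.062 -0.185 -0.065 0;0 0.062 -0.194 -0.065 0;0 0.062 -0.194 -0.065 0;0 0.062 -0.194 -0.065 0")

```text
time: 16.68
tcp_pos: [0.5524, -0.1206, 0.1787]
orientation: [-0.0, -0.018, 1.0, 0.0]
force: [0.9, -0.2, -2.7]
opening: 0.0273
```

```bash
python3 - <<'E'
from h import *
M=R.from_euler('z',.0356).as_matrix();o=np.array([.5792,-.0252,0])
from go import go
a=M@[-.031,-.095,.1137]+o; go([*a,92.04])
s=vision.camera('side');t=vision.camera('top')
crop(s,285,160,150,180,3.3,'s9.png');crop(t,235,140,195,140,4,'t9.png')
E
```

```text
t 16.675 tcp [ 0.5524 -0.1206  0.1787] yaw 92.03 F [ 0.9 -0.2 -2.7] op 0.0273 tilt z [-0.  0. -1.]
[np.float64(0.551600927682091), np.float64(-0.12124317366263375), np.float64(0.1137), 92.04] -> [ 0.0008 -0.0006  0.065 ] turn -0.01
```

View pics/s9.png

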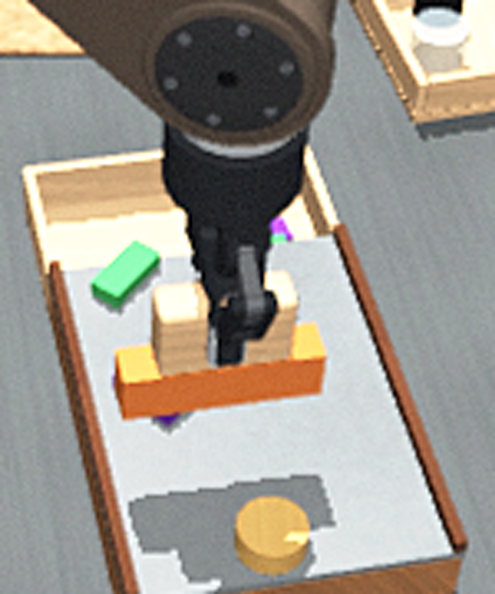

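View pics/t9.png

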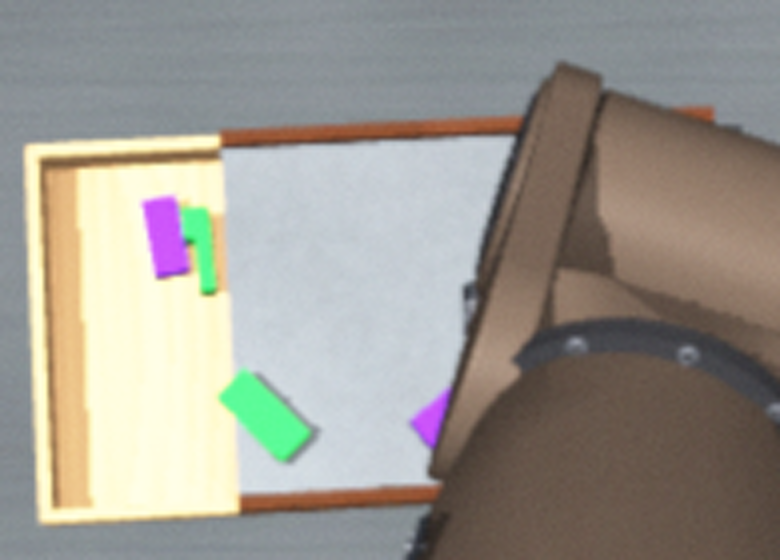

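>>> step_arm(steps="0 0 0 0.03 0;0 0 0 0.055 0;0 0 0 0.065 0;0 0 0 0.065 0;0 0 0.01 0.065 0;0 0 0.02 0.065 0;0 0 0.03 0.065 0;0 0 0.04 0.065 0;0 0 0.05 0.065 0;0 0 0.06 0.065 0;0 0 0.07 0.065 0;0 0 0.08 0.065 0")

```text
time: 18.27
tcp_pos: [0.5494, -0.0408, 0.1138]
orientation: [0.0, -0.017, 1.0, 0.0]
force: [-0.7, 0.5, -3.1]
opening: 0.0272
```

```bash
python3 - <<'E'
from h import *
from go import go
go()
s=vision.camera('side')
crop(s,285,160,150,180,3.3,'s10.png')
E
```

```text
t 18.275 tcp [ 0.5494 -0.0408  0.1138] yaw 91.99 F [-0.7  0.5 -3.1] op 0.0272 tilt z [ 0.  0. -1.]
```

View pics/s10.png

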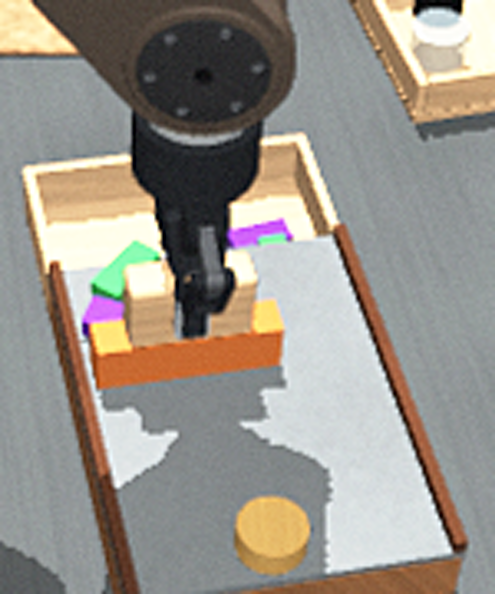

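>>> step_arm(steps="0 0 0.008 0 0;0 0 0.016 0 0;0 0 0.024 0 0;0 0 0.032 0 0;0 0 0.04 0 0;0 0 0.048 0 0;0 0 0.056 0 0;0 0 0.064 0 0;0 0 0.072 0 0;0 0 0.08 0 0;0 0 0.088 0 0;0 0 0.096 0 0;0 0 0.104 0 0;0 0 0.112 0 0;0 0 0.118 0 0;0 0 0.118 0 0;0 0 0.118 0 0")

```text
time: 20.45
tcp_pos: [0.5454, 0.0764, 0.1138]
orientation: [0.0, -0.017, 1.0, 0.0]
force: [-0.2, 0.4, -2.7]
opening: 0.0273
```

```bash
python3 - <<'E'
from h import *
from go import go
go()
s=vision.camera('side')
crop(s,285,160,150,180,3.3,'s11.png')
E
```

```text
t 20.45 tcp [0.5454 0.0764 0.1138] yaw 91.99 F [-0.2  0.4 -2.7] op 0.0273 tilt z [ 0.  0. -1.]
```

View pics/s11.png

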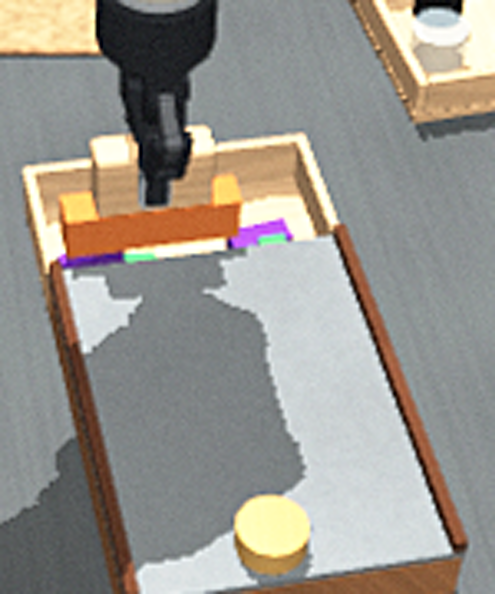

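```bash
python3 go.py .554,.3696,.18,82.6
```

```text
t 20.5 tcp [0.5454 0.0763 0.1138] yaw 91.98 F [ 0.3 -0.3 -2. ] op 0.0276 tilt z [ 0.  0. -1.]
[0.554, 0.3696, 0.18, 82.6] -> [-0.0187  0.2928 -0.0662] turn 9.38
```

>>> step_arm(steps="0 0 0 -0.03 0;0 0 0 -0.066 0;0 -0.002 0.04 -0.066 1;0 -0.006 0.09 -0.066 3;0 -0.01 0.14 -0.066 5;0 -0.014 0.19 -0.066 7;0 -0.017 0.24 -0.066 9.4;0 -0.019 0.275 -0.066 9.4;0 -0.019 0.292 -0.066 9.4;0 -0.019 0.292 -0.066 9.4;0 -0.019 0.292 -0.066 9.4")

```text
time: 21.88
tcp_pos: [0.5543, 0.3677, 0.1798]
orientation: [-0.0, 0.065, 0.998, -0.0]
force: [-0.2, -0.1, -2.0]
opening: 0.0269
```

```bash
python3 - <<'E'
from h import *
from go import go
go([.554,.3696,.074,82.6])
s=vision.camera('side');t=vision.camera('top')
crop(s,270,60,160,200,3,'s12.png');crop(t,235,160,195,118,4,'t12.png');cv2.imwrite('pics/top12.png',t)
E
```

```text
t 21.875 tcp [0.5543 0.3677 0.1798] yaw 82.54 F [-0.2 -0.1 -2. ] op 0.0269 tilt z [-0. -0. -1.]
[0.554, 0.3696, 0.074, 82.6] -> [0.0006 0.0019 0.1058] turn -0.06
```

View pics/s12.png

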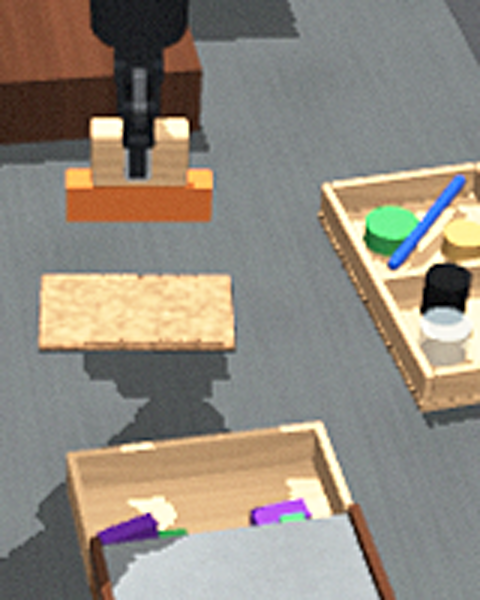

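View pics/t12.png

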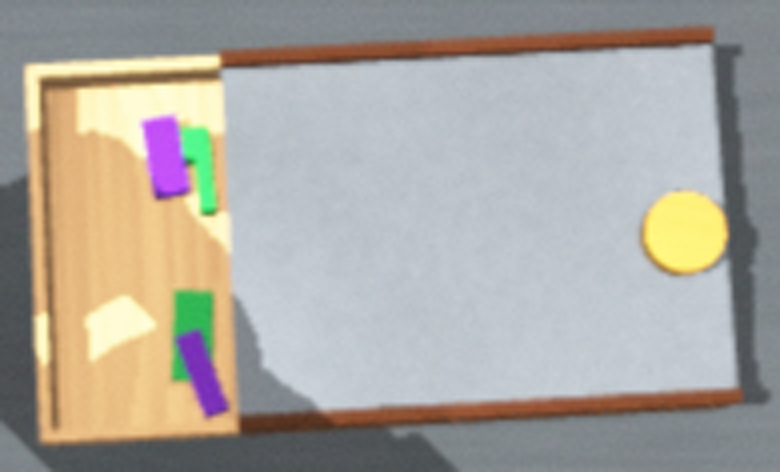

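Plate is clear; all four chips are in the tray. The purple chip1 at about top-crop (203,374) lies on edge, partly on the green chip0. The brass box hasn't moved. Now I place the scraper.

>>> step_arm(steps="0 0 0.002 0.04 0;0 0 0.002 0.08 0;0 0 0.002 0.096 0;0 0 0.002 0.102 0;0 0 0.002 0.105 0;0 0 0.002 0.106 0;0 0 0.002 0.106 0")

```text
time: 22.85
tcp_pos: [0.5547, 0.3711, 0.0746]
orientation: [0.0, 0.065, 0.998, 0.0]
force: [0.1, 0.7, -3.2]
opening: 0.0274
```

```bash
python3 - <<'E'
from h import *
from go import go
go([.554,.3696,.073,82.6])
s=vision.camera('side')
cv2.imwrite('pics/side13.png',s)
crop(s,270,110,140,140,5,'s13.png')
E
```

```text
t 22.85 tcp [0.5547 0.3711 0.0746] yaw 82.59 F [ 0.1  0.7 -3.2] op 0.0274 tilt z [ 0.001  0.001 -1.   ]
[0.554, 0.3696, 0.073, 82.6] -> [ 0.0005 -0.0016  0.0016] turn -0.01
```

View pics/s13.png

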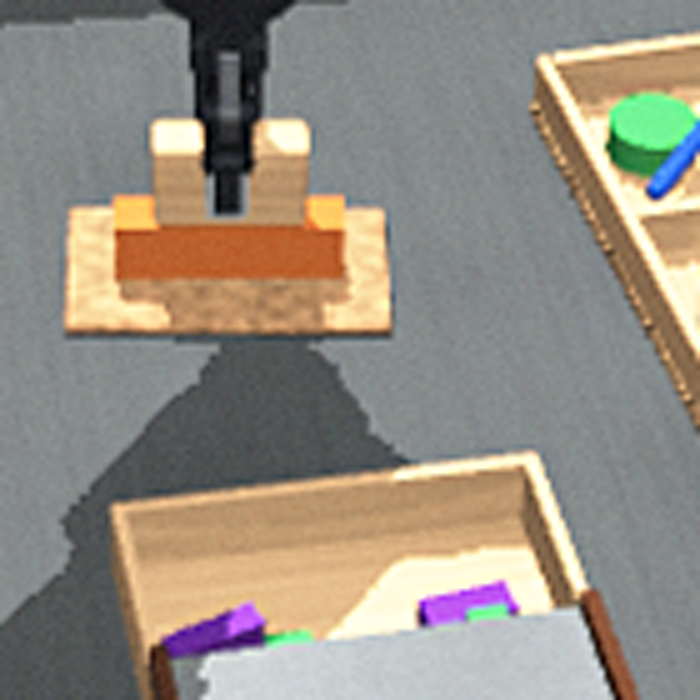

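Scraper is centred and about 1–2 mm over the pad. I'll lower until contact, then release.

>>> step_arm(steps="0 0 0 0.001 0;0 0 0 0.001 0")

```text
time: 23.15
tcp_pos: [0.5546, 0.371, 0.0731]
orientation: [0.0, 0.065, 0.998, 0.0]
force: [-0.2, 0.0, -1.1]
opening: 0.0277
```

>>> step_arm(steps="0 0 0 0.0008 0;0 0 0 0.0008 0")

```text
time: 23.4
tcp_pos: [0.5545, 0.3711, 0.073]
orientation: [0.0, 0.065, 0.998, 0.0]
force: [-3.7, -1.8, 6.5]
opening: 0.0274
```

>>> step_arm(steps="35 0 0 0 0;45 0 0 0 0;70 0 0 0 0;100 0 0 0 0;100 0 0 0 0;100 0 0 0 0;100 0 0 -0.02 0;100 0 0 -0.06 0;100 0 0 -0.12 0;100 0 0 -0.18 0;100 0 0 -0.18 0;100 0 0 -0.18 0")

```text
time: 24.9
tcp_pos: [0.5541, 0.3708, 0.2527]
orientation: [0.0, 0.065, 0.998, 0.0]
force: [-0.3, 0.1, -0.8]
opening: 0.086
```

>>> step_arm(steps="100 0.06 0 -0.05 0;100 0.1 0 -0.05 0;100 0.1 0 -0.05 0;100 0.1 0 -0.05 0")

```text
time: 25.4
tcp_pos: [0.4554, 0.3838, 0.3012]
orientation: [-0.0, 0.064, 0.998, -0.0]
force: [0.2, 0.0, -0.4]
opening: 0.0852
```

```bash
python3 - <<'E'
from h import *
from go import go
go()
s=vision.camera('side');t=vision.camera('top')
cv2.imwrite('pics/side14.png',s);cv2.imwrite('pics/top14.png',t)
crop(s,270,110,140,140,5,'s14.png');crop(t,100,160,195,125,4,'t14.png')
E
```

```text
t 25.4 tcp [0.4554 0.3838 0.3012] yaw 82.61 F [ 0.2  0.  -0.4] op 0.0852 tilt z [-0.001 -0.001 -1.   ]
```

View pics/side14.png

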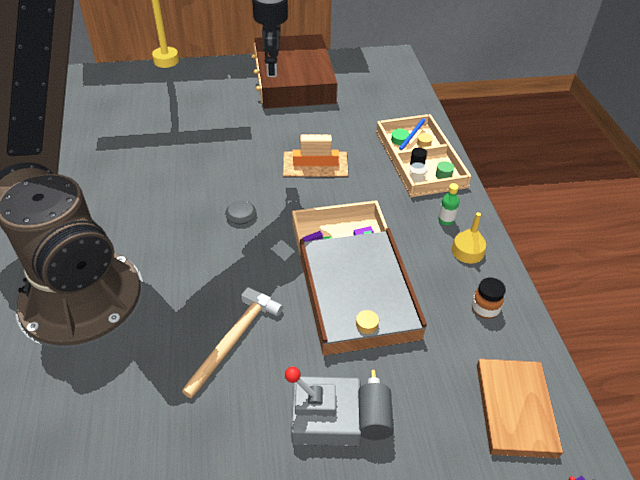

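View pics/s14.png

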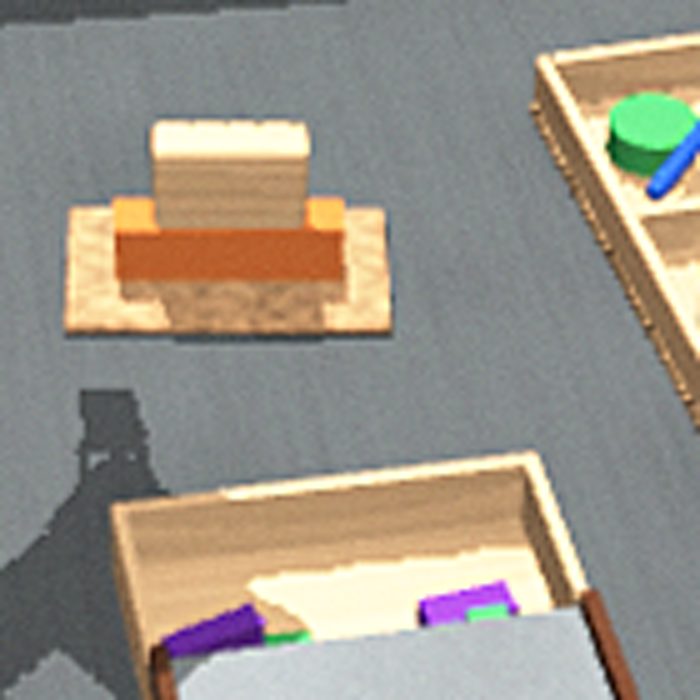

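View pics/t14.png

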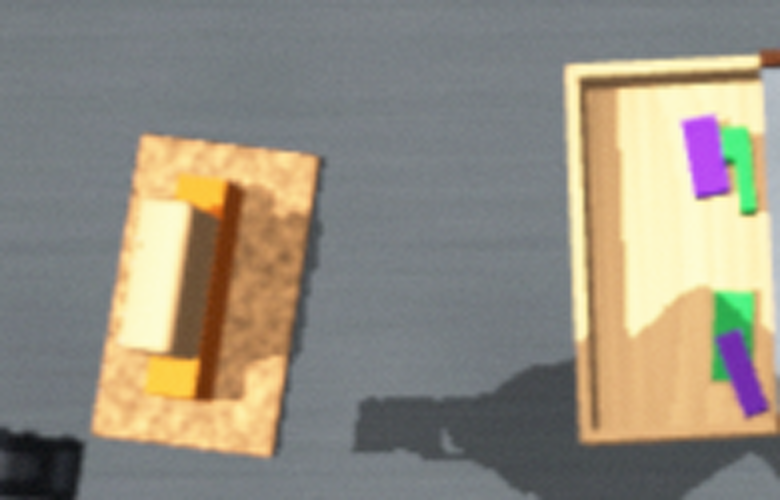

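```bash
python3 - <<'E'
from h import *
T=lambda x0,y0,k:(lambda U,V:(x0+(U+.5)/k-.5,y0+(V+.5)/k-.5))
a=T(100,160,4);b=T(270,110,5)
Mi=R.from_euler('z',-.0356).as_matrix();o=np.array([.5792,-.0252,0])
for p,q in [((718,340),(250,605)),((740,332),(265,628)),((740,332),(250,605)),((768,410),(170,645)),((747,416),(163,642))]:
    X,e=tri(a(*p),b(*q)); print(np.round(Mi@(X-o)-[0,.13,.005],4),round(e,4))
E
```

```text
[-0.0532 -0.0195  0.0371] 0.0002
[-0.0487 -0.0313  0.0333] 0.0004
[-0.0532 -0.0319  0.0499] 0.0051
[-0.0934 -0.045   0.0442] 0.0018
[-0.0951 -0.0332  0.0343] 0.0009
```

```bash
python3 - <<'E'
from h import *
print(bot.hand_in()); print(bot.get_obs()['time'])
E
```

```text
the job is handed in; nothing more can be done
None
the job is handed in; nothing more can be done
```

I did all three parts and handed the job in at about 25 s of the 72 s allowed. The hand-in gave no verdict, so the checks below are my own.

- **Lever:** I pushed it over with the closed fingers until it met the off stop, with about 5 N of contact force. In both camera views the red ball matches the off position.
- **Chips:** Two sweeps with the scraper, right side then left, cleared the plate. I estimate the gripper stayed about 30 mm above the chips. All four lie inside the tray and did not move between the last two looks.
- **Scraper:** It stands upright on the cork pad. I released it about 2 mm from the measured centre, then moved the arm clear.
- **Brass box:** It is at the same pixels as at the start, to within what I could see.

**Less certain:** purple chip1 rests on edge, partly on green chip0. I measured its top corners at about 33–44 mm above the tray floor. That puts its origin near 23 mm, against the 32 mm limit. Corner picks for that chip were rough: the two cameras' sight lines missed by up to 2 mm, and by 5 mm for one pair I took as a mismatch. Green chip3 stands on its side.

**Disagreement:** at the start, the lever measured about 0.33 rad of lean instead of the stated 0.5 rad on position. This did not affect switching it off.

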